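# Reassemble the washed hood filter from interlocking channels

## Task

Put the washed grease filter of the extraction hood back together: lay the three long channels that lie open side up onto the three dark strips of the filter frame, one squarely on each strip and still open side up; then set each long open-down channel (there are one or two) over a gap between two of them, still open side down, its flanges hanging inside the two neighbours and fully seated, ends in line with theirs. Drop every short broken stub into the wire basket, and leave the other things on the counter alone.

Things in the scene. Friction and masses are not known exactly. Their poses are not given: they have to be found in the camera images.
- up1: One of three alike long aluminium channels that lie open side up (web below, flanges standing up) on the counter. It is 110 mm long (own x), 50 mm wide (own y) and 30 mm high, of 3 mm sheet: a flat web and two flanges along its long sides; about 0.14 to 0.25 kg. Origin: centre of its underside (the web's lower face); z up.
- up2: One of three alike long aluminium channels that lie open side up (web below, flanges standing up) on the counter. It is 110 mm long (own x), 50 mm wide (own y) and 30 mm high, of 3 mm sheet: a flat web and two flanges along its long sides; about 0.14 to 0.25 kg. Origin: centre of its underside (the web's lower face); z up.
- up3: One of three alike long aluminium channels that lie open side up (web below, flanges standing up) on the counter. It is 110 mm long (own x), 50 mm wide (own y) and 30 mm high, of 3 mm sheet: a flat web and two flanges along its long sides; about 0.14 to 0.25 kg. Origin: centre of its underside (the web's lower face); z up.
- down1: One of at most two alike long aluminium channels that lie open side down (web on top, resting on the flange edges); may be absent. It is 110 mm long (own x), 50 mm wide (own y) and 30 mm high, of 3 mm sheet: a flat web and two flanges along its long sides; about 0.14 to 0.25 kg. Origin: midway between the lower edges of its flanges, i.e. at the height it rests on, 30 mm below its top; z up.
- down2: One of at most two alike long aluminium channels that lie open side down (web on top, resting on the flange edges); may be absent. It is 110 mm long (own x), 50 mm wide (own y) and 30 mm high, of 3 mm sheet: a flat web and two flanges along its long sides; about 0.14 to 0.25 kg. Origin: midway between the lower edges of its flanges, i.e. at the height it rests on, 30 mm below its top; z up.
- stub1: Short broken stub of the same channel section, scrap; may be absent. 60 mm long (own x), 50 mm wide (own y), 30 mm high, 3 mm thick; the flange at its -y side is torn off 18 mm short at the +x end. Lies open side up. About 0.07 to 0.13 kg. Origin: centre of its underside; z up.
- stub2: Short broken stub of the same channel section, scrap; may be absent. 60 mm long (own x), 50 mm wide (own y), 30 mm high, 3 mm thick; the flange at its -y side is torn off 18 mm short at the +x end. Lies open side down. About 0.07 to 0.13 kg. Origin: centre of its underside; z up.
- stub3: Short broken stub of the same channel section, scrap; may be absent. 60 mm long (own x), 50 mm wide (own y), 30 mm high, 3 mm thick; the flange at its -y side is torn off 18 mm short at the +x end. Lies open side up. About 0.07 to 0.13 kg. Origin: centre of its underside; z up.
- frame: The filter frame, fixed: a grey tray 138 mm (own x) by 262 mm (own y) with a 4 mm thick floor and a dark rim 12 mm high over the counter and 4 mm thick; on its floor are three flush dark strips, 110 by 50 mm, long side along own x, side by side along own y at 76 mm spacing. Origin: centre of its underside, on the counter; z up.
- bay0 (a point): Centre of a dark strip of the frame, on the frame's floor (4 mm over the counter), at own y -76 mm of the frame: the place of the centre of a lower channel. Neighbouring lower channels leave 26 mm between them.
- bay1 (a point): Centre of a dark strip of the frame, on the frame's floor (4 mm over the counter), at own y 0 mm of the frame: the place of the centre of a lower channel. Neighbouring lower channels leave 26 mm between them.
- bay2 (a point): Centre of a dark strip of the frame, on the frame's floor (4 mm over the counter), at own y 76 mm of the frame: the place of the centre of a lower channel. Neighbouring lower channels leave 26 mm between them.
- gap0 (a point): Point on the frame's floor midway between strips 0 and 1, at own y -38 mm of the frame. A bridging channel is centred over it; its flanges then stand on the webs of the two lower channels, its origin 3 mm over this point, with about 6 mm play sideways.
- gap1 (a point): Point on the frame's floor midway between strips 1 and 2, at own y 38 mm of the frame. A bridging channel is centred over it; its flanges then stand on the webs of the two lower channels, its origin 3 mm over this point, with about 6 mm play sideways.
- basket: Scrap basket of steel wire, fixed, open on top: 180 mm (own x) by 170 mm (own y) outside, 100 mm high, walls 4 mm, floor 3 mm. Origin: centre of its underside, on the counter; z up.
- ramekin: White ceramic bowl, 64 mm wide, 45 mm high: not part of the job, stays where it is. Origin: centre of its underside.
- shaker: Glass jar with steel cap, 48 mm wide, 55 mm high: not part of the job, stays where it is. Origin: centre of its underside.
- bottle: White plastic bottle, 66 mm wide, 190 mm high: not part of the job, stays where it is. Origin: centre of its underside.
- can: Steel can, 70 mm wide, 90 mm high: not part of the job, stays where it is. Origin: centre of its underside.
- brush: Cleaning brush lying near the robot: not part of the job, stays where it is. Origin: centre of its underside.
- mug: White mug, 80 mm wide, 90 mm high: not part of the job, stays where it is. Origin: centre of its underside.
Mind the look-alikes: they are no part of the job. What is shaped like the up2 but pink is not meant.

How it is judged:
By the outcome, as a careful person would: the job done as asked, in the order asked, and still so for the second after the job is handed in, with the robot touching nothing.
Of down1, down2 only 1 to 2 are there at a start; the rules pass over those that are not, and their reading is None.
Of stub1, stub2, stub3 only 2 to 3 are there at a start; the rules pass over those that are not, and their reading is None.
At some moment in a run one of stub1, stub2, stub3 may be knocked a few centimetres aside while the robot is not near it.
Once in a run the grip may slacken for a moment while it holds something.
It also fails if it takes over 210 s, if anything falls off the work surface, if the arm or the gripper's body presses on something with over 40 N, if the wrist force passes 120 N, or if a joint passes its speed limit or range.

## Robot

A 6-joint arm with a two-finger parallel gripper is mounted at the origin on the work surface. World frame = base frame: x ahead of the robot, y to its left, z up, the work surface at z = 0. Lengths are in m, angles in rad, forces in N, time in s.
With the tool pointing down it reaches from about 0.3 to 0.75 m from the base axis. Payload 8.5 kg.
Tool frame: the origin (TCP) lies at the very end of the fingers, on their centre line; the grasp point (between the pads) lies 19 mm behind it; y points along the fingers, x is the direction in which the jaws open and shut, and the axes are right-handed (so a half turn about y gives the same grasp; the last joint's range is limited). The gripper opens to 85 mm and grips with 20 to 120 N. Pads are 22 mm wide; open, the fingers measure 114 mm over their backs; the gripper's body (76 mm by 85 mm) begins 54 mm behind the grasp point. The pads swing forward as they close: fully open they stand 13 mm farther back than shut.
Start: joints at [1.104, 0.381, 1.297, -0, 1.464, -0.215], TCP at [0.137, 0.533, 0.231] pointing down, gripper open.
Joint ranges: [-3.11, 3.11], [-0.89, 2.33], [0.22, 2.48], [-1.42, 4.56], [0.17, 2.85], [-2.88, 2.88]. Speed limits (rad/s): [2.39, 2.39, 3.14, 3.14, 3.14, 3.14].

## Interface

Orientations are given as a unit quaternion [w, x, y, z].
In Python, from station import bot gives the robot as it stands. Calls block until the motion is done:
- bot.move_pose(position, orientation): joint-space move of the TCP to a pose.
- bot.servo_line(position, speed=0.15, attitude=None): straight line of the TCP; attitude=None keeps the orientation; speed is the mean speed in m/s.
- bot.movej(angles): joint-space move.
- bot.command_gripper(opening): finger opening in m; the grip force is fixed at half the most; returns when the fingers have stopped.
- bot.sleep(seconds).
- bot.solve_ik(position, orientation): joint angles nearest the present ones, or None.
- bot.sense(): the state.
- bot.capture(name): name is "side" or "top"; returns a dict with "image" (400x640x3 uint8, red, green, blue), "fx", "fy", "cx", "cy" (pixels), "k1" (the pictures are not rectified: a ray, as slopes to the right and down, at radius r is drawn at 1 + k1 r^2 times it, then the intrinsics apply), "rvec" (rotation vector, rad) and "tvec" (3), from world to camera coordinates, as OpenCV has them. Camera axes: x right, y down, z forward; pixel columns grow to the right and rows downward; lengths in m; the calibration is good to about 2 mm. A picture is of the moment at which its call begins. There is no depth.
A pose or a line that the arm cannot do raises bot.IKError and nothing moves.
- bot.hand_in(): hands the job in, once; it reports no verdict.
The state is a dict: "t": time; "joint_positions": joint angles; "dq": joint speeds; "joint_torque": joint torques, N m; "ee_pos": TCP position; "eef_rot": TCP orientation; "wrist_force": force on the tool from outside, world axes, zero at the start; "torque": the same for the moment, N m; "opening": finger opening in m.
Only numpy, scipy, OpenCV 4.12 (cv2) and the standard library are available. Lean on these libraries where they do the work, as an engineer would, in place of code of your own. Each camera call takes 0.05 s, during which the arm holds its last target.

## Working session

There is one attempt and no reset: what is moved stays moved. The work goes in short steps, each a Python script; the robot and the scene stay as the last script left them, time stands still between calls to the robot, and variables do not carry over. Pictures are saved under pics/ and viewed, and the job is handed in when it is done.

```bash
ls; mkdir -p pics
python3 - <<'E'
from station import bot
import cv2
s=bot.sense();print(s['t'],s['ee_pos'],s['eef_rot'],s['opening'])
for n in("top","side"):
    c=bot.capture(n);cv2.imwrite(f"pics/{n}0.png",c["image"][:,:,::-1]);print({k:v for k,v in c.items() if k!="image"})
E
```

```text
pics
0.0 [0.13687804 0.53238619 0.23068589] [-0.55858342  0.55904542  0.43279714 -0.43375041] 0.08547803826891501
{'fx': 391.66850266001256, 'fy': 391.66850266001256, 'cx': 317.6087481699298, 'cy': 198.51374269771898, 'k1': 0.010658527134862839, 'rvec': array([ 2.14433158, -2.11929422,  0.19432217]), 'tvec': array([-0.03006361,  0.47468712,  1.20179287])}
{'fx': 482.0251623455463, 'fy': 482.0251623455463, 'cx': 319.1260520062328, 'cy': 197.57978748549698, 'k1': -0.06257344745086793, 'rvec': array([ 0.27558309, -2.77890328,  1.27454956]), 'tvec': array([0.45375425, 0.1073654 , 1.51717537])}
```

View pics/top0.png

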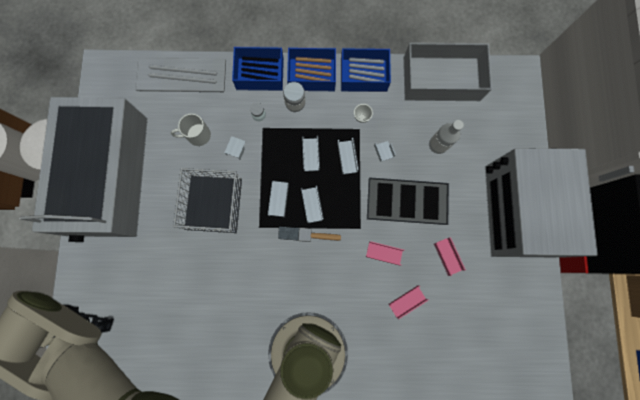

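View pics/side0.png

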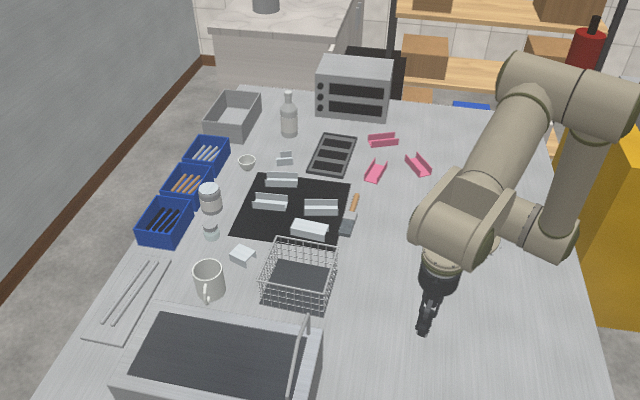

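The top view shows four grey long channels on the mat at about (311,153), (347,156), (278,199) and (313,204). Two stubs are at (235,147) and (385,151), the frame is at (408,200) and the basket at (209,201). The three pink channels at (384,253), (450,256) and (407,301) are the look-alikes. I'll enlarge both views to see which channels lie open side up and which open side down.

Run:
```python
import cv2
t=cv2.imread("pics/top0.png");s=cv2.imread("pics/side0.png")
cv2.imwrite("pics/topc0.png",cv2.resize(t[120:240,215:415],None,fx=4,fy=4,interpolation=cv2.INTER_CUBIC))
cv2.imwrite("pics/sidec0.png",cv2.resize(s[140:275,220:380],None,fx=4.4,fy=4.4,interpolation=cv2.INTER_CUBIC))
```

```text
(no output)
```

View pics/topc0.png

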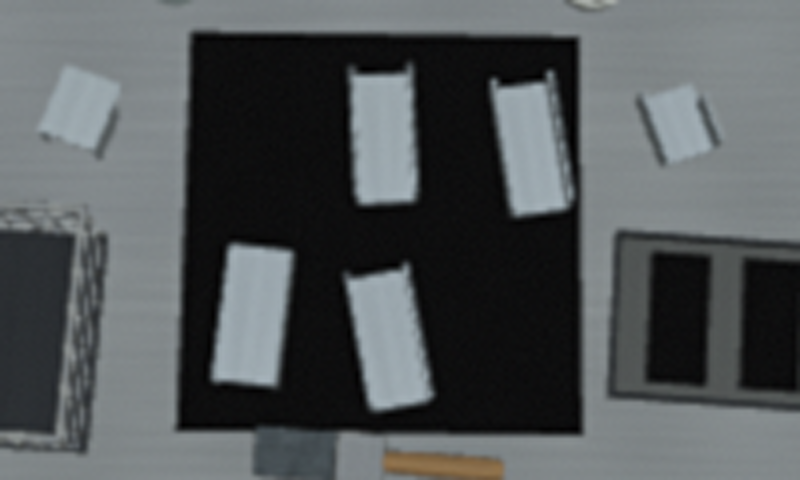

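View pics/sidec0.png

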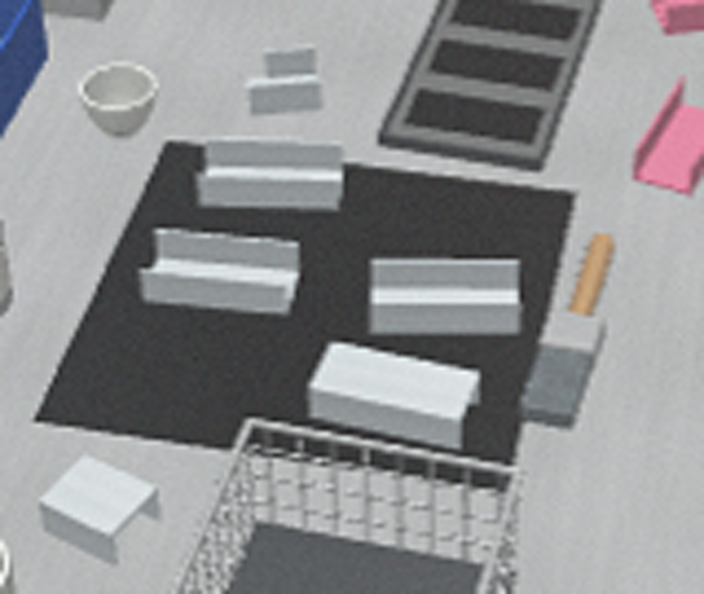

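There are three open-up channels, at top (311,153), (347,156) and (313,204). There is one open-down channel at (278,199). Stub2 is open-down at (235,147), and the other stub is open-up at (385,151). Next I'll measure positions.

```bash
cat > h.py <<'E'
from station import bot
import numpy as np, cv2
from scipy.spatial.transform import Rotation as R
def cam(n):
    c=bot.capture(n); c["K"]=np.array([[c["fx"],0,c["cx"]],[0,c["fy"],c["cy"]],[0,0,1]]);c["d"]=np.array([c["k1"],0,0,0.])
    c["R"]=cv2.Rodrigues(np.array(c["rvec"]))[0];c["C"]=-c["R"].T@c["tvec"];return c
def toplane(c,px,z):
    u=cv2.undistortPoints(np.array(px,float).reshape(-1,1,2),c["K"],c["d"]).reshape(-1,2)
    d=np.c_[u,np.ones(len(u))]@c["R"]; return (c["C"]+d*((z-c["C"][2])/d[:,2])[:,None])[:,:2]
def proj(c,P): return cv2.projectPoints(np.array(P,float).reshape(-1,1,3),np.array(c["rvec"]),np.array(c["tvec"]),c["K"],c["d"])[0].reshape(-1,2)
def blobs(c,box,lo,hi,amin,S=4,openk=0):
    x0,y0,x1,y1=box; im=c["image"][y0:y1,x0:x1]
    g=cv2.resize(cv2.cvtColor(im,cv2.COLOR_RGB2GRAY),None,fx=S,fy=S,interpolation=cv2.INTER_CUBIC)
    m=((g>=lo)&(g<=hi)).astype(np.uint8)
    if openk: m=cv2.morphologyEx(m,cv2.MORPH_OPEN,np.ones((openk,openk),np.uint8))
    out=[]
    for k in cv2.findContours(m,cv2.RETR_EXTERNAL,cv2.CHAIN_APPROX_NONE)[0]:
        if cv2.contourArea(k)>amin*S*S: out.append((k.reshape(-1,2)+.5)/S-.5+[x0,y0])
    return out
def rect(P):
    (cx,cy),(w,h),a=cv2.minAreaRect((P*1000).astype(np.float32))
    if h>w:w,h,a=h,w,a+90
    a=(a+90)%180-90
    return np.round([cx,cy,w,h,a],1)
def Q(jaw):  # jaw angle (rad): world direction of tool x; tool y down
    c,s=np.cos(jaw),np.sin(jaw)
    q=R.from_matrix(np.array([[c,0,-s],[s,0,c],[0,-1,0]])).as_quat(); return [q[3],q[0],q[1],q[2]]
E
python3 - <<'E'
from h import *
c=cam("top");print("cam",c["C"])
s=bot.sense();q=np.array(s["eef_rot"]);print(R.from_quat(q[[1,2,3,0]]).as_matrix().round(3))
g=cv2.cvtColor(c["image"],cv2.COLOR_RGB2GRAY)
print(g[153,298:326]);print(g[130:175,311]);print(g[147,218:250]);print(g[151,368:402]);print(g[200,365:400])
print("mat chans (z3)");
for b in blobs(c,(262,130,360,226),110,255,100,openk=9): print(rect(toplane(c,b,.003)),rect(toplane(c,b,.03)))
print("strips")
for b in blobs(c,(369,181,447,221),0,45,100): print(rect(toplane(c,b,.004)), b.mean(0))
E
```

```text
cam [ 0.25701567 -0.01872741  1.26654255]
[[ 0.249 -0.001 -0.968]
 [ 0.968 -0.001  0.249]
 [-0.001 -1.     0.   ]]
[ 14  12  12   8  48 120 146 160 163 161 160 164 166 166 165 163 163 166
 167 157 105  41  14  11  13  13  14  14]
[ 10  14  12  15  14  14   9  17  80 157 168 165 165 164 164 163 165 165
 165 165 165 167 166 166 167 167 167 165 166 168 167 168 167 167 167 167
 167 167 170 163 114  41   9  12  12]
[132 133 134 133 133 132 131 132 144 161 165 165 162 160 161 163 166 167
 164 163 163 165 167 163 140 106 112 130 134 134 134 134]
[139 139 138 138 138 139 141 129  91  77 119 155 163 161 162 164 165 165
 163 164 165 168 153 104  78 113 140 138 132 131 131 131 131 131]
[136 129  90  56  68  81  84  84  83  85  82  67  33  15  13  14  13  12
  12  12  14  12  12  14  14  12  25  59  80  84  83  84  86  87  80]
mat chans (z3)
[462.   -6.1 110.7  51.4  11.2] [457.7  -6.4 108.4  50.3  11.2]
[481.1 106.3 113.   52.4  -5.3] [476.3 103.6 110.6  51.3  -5.3]
[ 625.8 -124.   111.4   52.1    8.9] [ 618.  -121.8  109.1   51.     8.9]
[632.7   1.  110.2  51.4   4. ] [6.247e+02 6.000e-01 1.079e+02 5.030e+01 4.000e+00]
strips
[ 473.5 -394.5  109.    49.1   -2.4] [430.64006849 202.53732877]
[ 478.  -318.6  109.2   49.1   -3.4] [407.375      200.86616848]
[ 482.6 -242.8  109.3   49.2   -3.4] [384.16519074 199.27758856]
```

The strips measure 109x49 mm at 76.0 mm spacing, and the frame is turned by -3.43°. The channel sizes also agree with the description. I'll pick the first channel, at (626,-124) mm, and take it to bay0.

```bash
cat >> h.py <<'E'
FA=np.radians(-3.43); FC=np.array([.4780,-.3186])
def fpt(x,y): return FC+[x*np.cos(FA)-y*np.sin(FA), x*np.sin(FA)+y*np.cos(FA)]
def pick_q(p,z,a):
    # choose jaw orientation (long-axis angle a rad, jaws across), tool turned either way
    j0=np.array(bot.sense()["joint_positions"]);best=None
    for k in(90,-90):
        j=bot.solve_ik([p[0],p[1],z],Q(a+np.radians(k)))
        if j is not None and (best is None or abs(j[5])<abs(best[1][5])): best=(Q(a+np.radians(k)),j)
    return best[0]
def st(m):
    s=bot.sense();print(m,"t%.1f"%s["t"],"z%.4f"%s["ee_pos"][2],"op%.4f"%s["opening"],"F",np.round(s["wrist_force"],1));return s
ZG=.004
def pick(p,a,z=ZG,pre=.068,up=.12):
    q=pick_q(p,.1,a); bot.command_gripper(pre)
    bot.move_pose([p[0],p[1],max(.1,up)],q); bot.servo_line([p[0],p[1],z+.03],.15);bot.servo_line([p[0],p[1],z],.05); st("down")
    bot.command_gripper(0.0); st("grip")
    bot.servo_line([p[0],p[1],z+.02],.05);bot.servo_line([p[0],p[1],up],.2); st("lift")
def carry(p,a,z): 
    bot.move_pose([p[0],p[1],z],pick_q(p,z,a)); st("carry")
def place(p,z,rel=.062,up=.15):
    bot.servo_line([p[0],p[1],z+.03],.15); bot.servo_line([p[0],p[1],z],.04); st("low")
    bot.sleep(.2); bot.command_gripper(rel); st("rel"); bot.servo_line([p[0],p[1],z+.04],.08); bot.servo_line([p[0],p[1],up],.2)
E
python3 - <<'E'
from h import *
pick([.6258,-.124],np.radians(8.9))
carry(fpt(0,-.076),FA,.12)
c=cam("side");cv2.imwrite("pics/s1.png",cv2.resize(c["image"][60:260,240:440,::-1],None,fx=3,fy=3))
E
```

```text
down t4.8 z0.0041 op0.0676 F [-0.1  0.2  0.2]
grip t5.2 z0.0047 op0.0490 F [-0.4  0.3  4.4]
lift t6.3 z0.1186 op0.0488 F [-0.7  0.7 -1.7]
carry t7.5 z0.1197 op0.0487 F [ 1.  -0.6 -2.1]
```

View pics/s1.png

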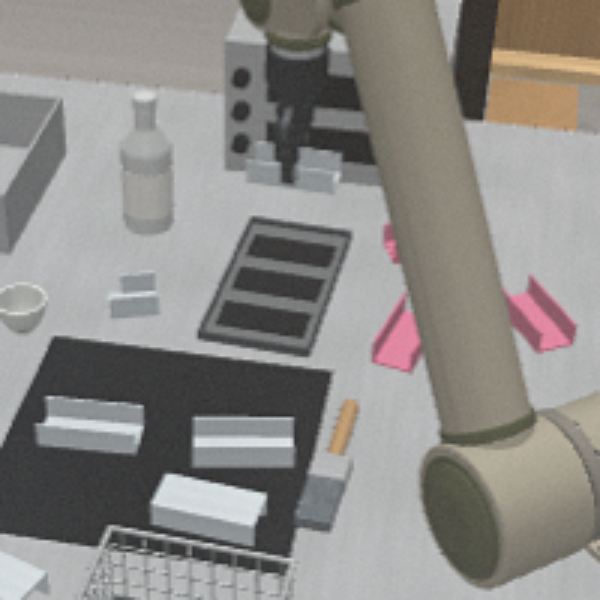

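The channel hangs level in the jaws at crop (293,170), gripped near its middle. Placing it.

```bash
cat >> h.py <<'E'
def look(n,zs=.007):
    c=cam("top");im=c["image"][165:235,355:460,::-1];cv2.imwrite(f"pics/{n}.png",cv2.resize(im,None,fx=7,fy=7,interpolation=cv2.INTER_CUBIC));
    for b in blobs(c,(369,181,447,221),115,255,100,openk=9):
        r=rect(toplane(c,b,zs)); d=r[:2]/1000-FC; ca,sa=np.cos(FA),np.sin(FA)
        print("bright",r,"in frame x,y mm",np.round([1000*(d@[ca,sa]),1000*(d@[-sa,ca])],1))
    return c
E
python3 - <<'E'
from h import *
place(fpt(0,-.076),.0095)
bot.move_pose([.45,-.1,.25],pick_q([.45,-.1],.25,FA))
c=look("t2")
for b in blobs(c,(262,130,360,226),110,255,100,openk=9): print(rect(toplane(c,b,.003)))
print(bot.sense()["t"])
E
```

```text
low t9.2 z0.0097 op0.0491 F [-1.3  0.6 -2.3]
rel t9.6 z0.0097 op0.0620 F [-0.5  0.6 -1.1]
bright [ 473.2 -395.6  112.    40.4   -3.4] in frame x,y mm [ -0.2 -77.1]
bright [ 494.2 -209.6  122.6   26.8  -26.5] in frame x,y mm [  9.6 109.8]
[408.5 -71.7  68.1  28.5 -89.3]
[446.8 -86.6 137.7  46.4  61. ]
[481.1 106.3 112.9  52.3  -5.2]
[ 608.6 -140.6   90.4   81.6   61.9]
[572.4 -36.6 253.3  51.4 -29.9]
[632.7   1.  110.3  51.4   4. ]
12.175
```

View pics/t2.png

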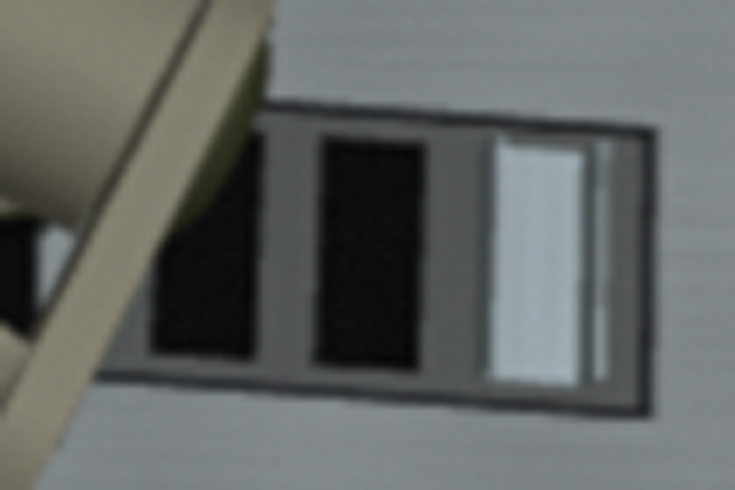

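The channel now sits on strip 0. Its ends are in line (x -0.2 mm), and after allowing for parallax the sideways error is about 1 mm. On to channels 2 and 3.

```bash
sed -i 's/^ZG=.*/ZG=.0055/' h.py
python3 - <<'E'
from h import *
for p,a,y in(([.462,-.0061],11.2,0),([.6327,.001],4.0,.076)):
    pick(p,np.radians(a)); carry(fpt(0,y),FA,.12); place(fpt(0,y),ZG+.0055)
bot.move_pose([.35,.25,.3],pick_q([.35,.25],.3,0))
c=look("t3");cv2.imwrite("pics/t3f.png",c["image"][:,:,::-1])
print(rect(toplane(c,blobs(c,(262,170,298,226),110,255,100,openk=9)[0],.03)),bot.sense()["t"])
E
```

```text
down t14.6 z0.0055 op0.0683 F [0.  0.2 0.6]
grip t14.9 z0.0061 op0.0488 F [-1.5  0.5  6.4]
lift t16.1 z0.1191 op0.0489 F [-0.4 -0.1 -2.5]
carry t17.2 z0.1197 op0.0490 F [ 0.6  0.5 -1.8]
low t18.8 z0.0112 op0.0491 F [ 0.9  0.1 -1. ]
rel t19.3 z0.0112 op0.0617 F [1.2 0.1 0.4]
down t23.6 z0.0056 op0.0678 F [ 0.1  0.1 -0.3]
grip t23.9 z0.0062 op0.0488 F [-0.9  0.1  5.2]
lift t25.1 z0.1187 op0.0487 F [ 0.4 -0.5 -2.3]
carry t26.2 z0.1197 op0.0491 F [ 0.3  0.3 -1.6]
low t27.8 z0.0111 op0.0492 F [-0.2 -0.3 -1.6]
rel t28.3 z0.0112 op0.0617 F [ 0.7 -0.1  0.7]
bright [ 473.  -395.9  112.9   41.2   -3.4] in frame x,y mm [ -0.4 -77.5]
bright [ 478.  -319.   113.4   42.2   -3.3] in frame x,y mm [ 0.  -0.4]
bright [ 482.2 -242.5  112.6   44.8   -3.6] in frame x,y mm [-0.4 76.2]
[476.4 103.6 111.   51.5  -5.4] 31.5417
```

View pics/t3.png

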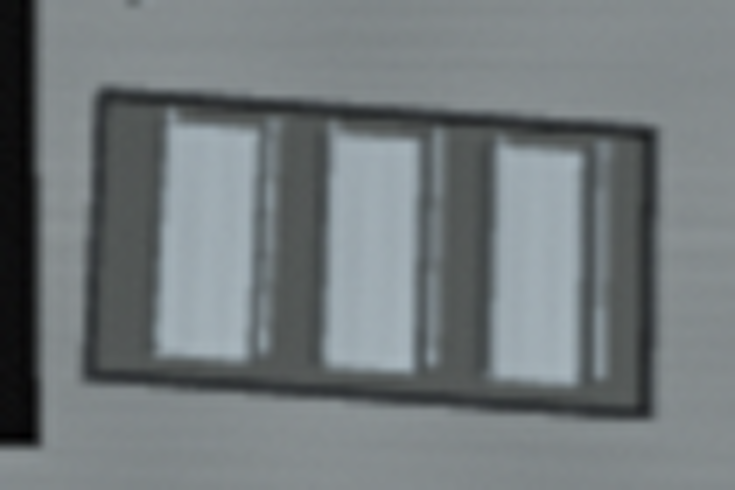

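View pics/t3f.png

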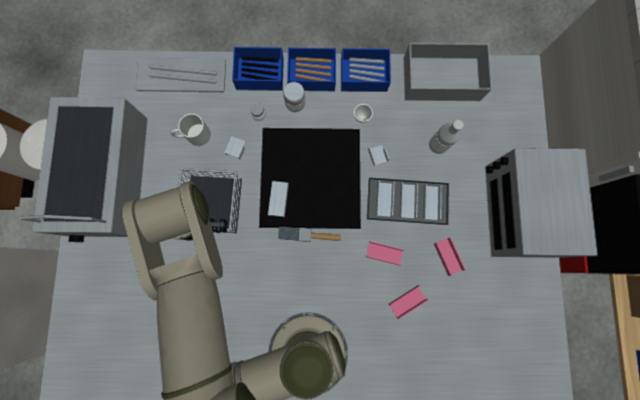

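Three channels lie squarely on their strips, and the pixel centres are within about 1 mm. The right stub has been knocked from (385,151) to (378,156). Next is the open-down channel at (278,199). It is the only grey one without standing flanges, so I'll set it over gap1.

Run:
```python
from h import *
g=fpt(0,.038)
pick([.4764,.1036],np.radians(-5.4),z=.008); carry(g,FA,.12); place(g,.0165)
bot.move_pose([.35,.25,.3],pick_q([.35,.25],.3,0))
c=look("t4",.037);s=cam("side");cv2.imwrite("pics/s4.png",cv2.resize(s["image"][120:185,290:375,::-1],None,fx=8,fy=8,interpolation=cv2.INTER_CUBIC))
```

```text
down t34.3 z0.0080 op0.0681 F [-0.3 -0.2  0.1]
grip t34.6 z0.0086 op0.0491 F [-1.3  0.   4. ]
lift t35.7 z0.1190 op0.0490 F [ 0.  -0.6 -2.5]
carry t37.8 z0.1197 op0.0492 F [ 0.3 -0.4 -1.6]
low t39.3 z0.0167 op0.0487 F [-0.9  0.5 -2.8]
rel t39.8 z0.0167 op0.0621 F [-0.4  0.5  0.8]
bright [ 467.9 -386.9  110.6   40.4   -3.6] in frame x,y mm [ -6.  -68.8]
bright [ 477.3 -232.3  110.1   34.8   -3.5] in frame x,y mm [-5.9 86.1]
bright [ 477.5 -293.2  118.1   79.1   -3. ] in frame x,y mm [-2.  25.3]
```

View pics/t4.png

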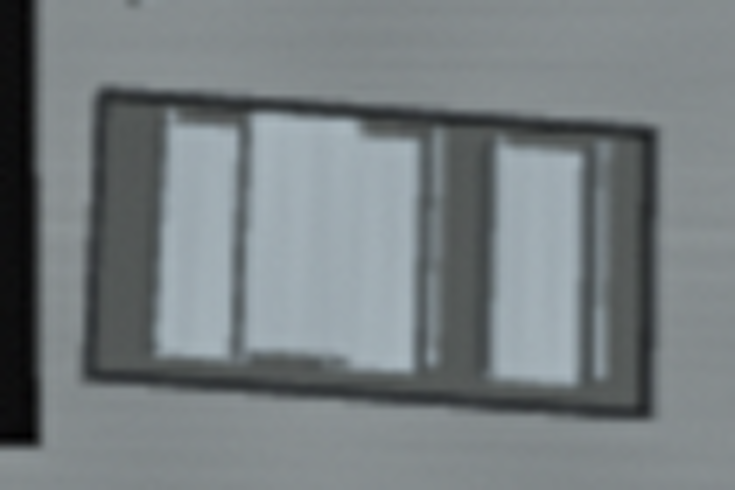

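View pics/s4.png

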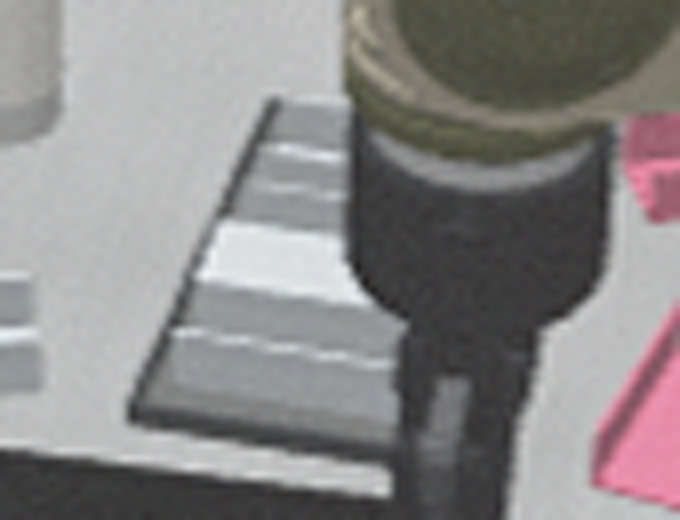

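The open-down channel spans crop (248–355, 112–352), with its flanges inside both neighbours. I'll check its ends and seating with numbers, and measure the stubs and basket. Stub candidates are two pale pieces: top (235,147) open-down and (378,156) open-up. Both are short (about 60 mm) and grey, and I'll confirm them in a crop.

Run:
```python
from h import *
c=cam("top")
ca,sa=np.cos(FA),np.sin(FA)
P=np.array([[248,112],[357,118],[240,352],[348,360]])/7+[355-.43,165-.43]
d=toplane(c,P,.037)-FC; print("down corners in frame",(1000*np.c_[d@[ca,sa],d@[-sa,ca]]).round(1))
i=c["image"][:,:,::-1]
a=cv2.resize(i[132:162,220:250],None,fx=12,fy=12,interpolation=cv2.INTER_CUBIC);b=cv2.resize(i[140:170,364:394],None,fx=12,fy=12,interpolation=cv2.INTER_CUBIC)
cv2.imwrite("pics/stubs.png",np.hstack([a,b]))
for bx,z in(((222,134,250,161),.03),((364,140,394,170),.003)):
    for k in blobs(c,bx,147,255,80): print("stub",rect(toplane(c,k,z)),k.mean(0).round(1))
for z in(.003,.1): print("basket floor/rim pts",toplane(c,[[187,177],[238,177],[186,229],[238,232]],z).round(3).tolist())
cv2.imwrite("pics/bask.png",cv2.resize(i[160:245,165:255],None,fx=6,fy=6,interpolation=cv2.INTER_CUBIC))
```

```text
down corners in frame [[ 55.6  65.3]
 [ 56.4  15.2]
 [-55.9  64.6]
 [-56.   15.7]]
stub [647.2 249.7  62.8  52.8 -20.2] [234.2 146.3]
stub [ 636.3 -226.    67.3   44.2   17.8] [377.6 154.1]
basket floor/rim pts [[0.549, 0.407], [0.551, 0.239], [0.377, 0.398], [0.369, 0.231]]
basket floor/rim pts [[0.526, 0.374], [0.528, 0.219], [0.368, 0.366], [0.361, 0.211]]
```

View pics/stubs.png

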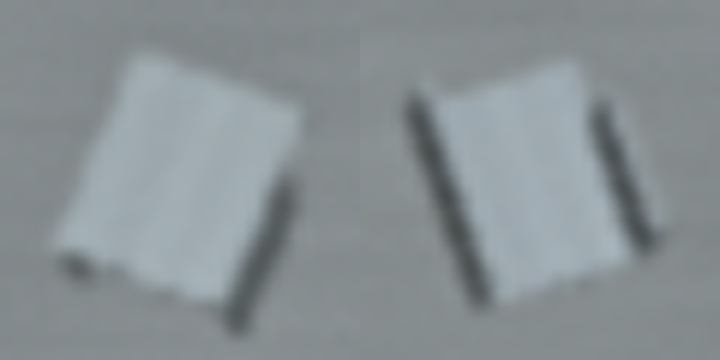

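View pics/bask.png

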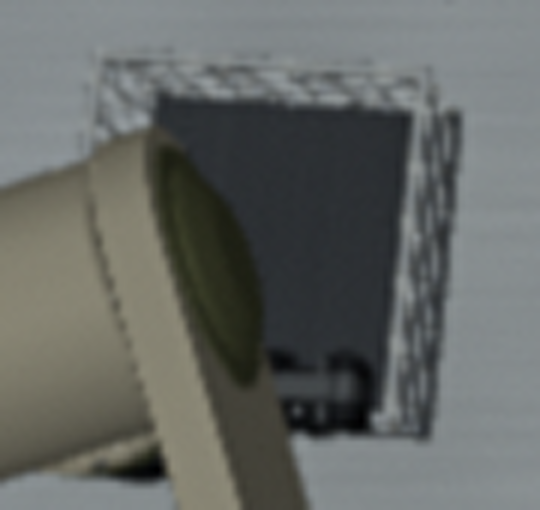

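Run:
```python
import cv2
i=cv2.imread("pics/top0.png")
cv2.imwrite("pics/bask0.png",cv2.resize(i[160:245,165:255],None,fx=7,fy=7,interpolation=cv2.INTER_CUBIC))
```

```text
(no output)
```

View pics/bask0.png

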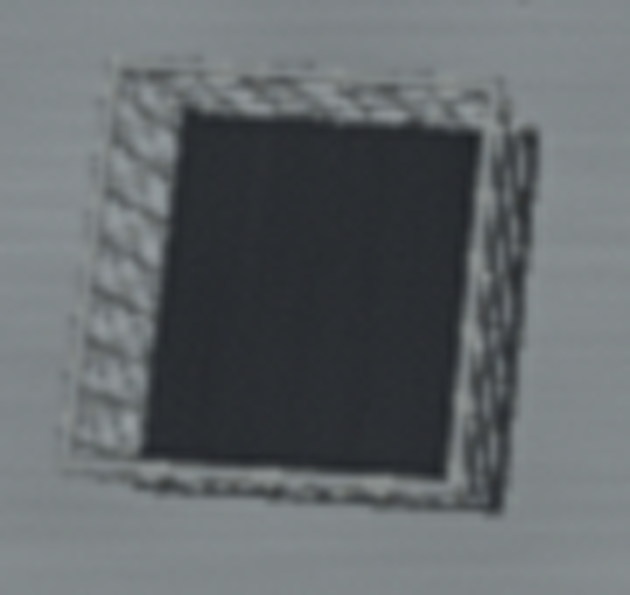

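The channel over gap1 is at own x 0.0 and y about 40 mm (15–65). Its ends are in line and it is level. The crop shows an open-down stub on the left and an open-up stub on the right, whose right flange is torn short at the far end. Both go into the basket.

Run:
```python
from h import *
c=cam("top")
F=np.array([[183,112],[482,130],[143,457],[445,475]])/7+[165-.43,160-.43]
B=toplane(c,F,.003); print(B.round(3).tolist()); bc=B.mean(0); v=(B[0]-B[2])+(B[1]-B[3]); ba=np.arctan2(v[1],v[0]); print("basket",bc,np.degrees(ba), np.linalg.norm(v)/2)
u=np.array([np.cos(ba),np.sin(ba)])
def stub(p,a,off):
    pick(p,np.radians(a),z=.007,up=.18)
    d=bc+u*off
    carry(d,ba,.19); bot.servo_line([d[0],d[1],.045],.15); st("in"); bot.command_gripper(.068); bot.servo_line([d[0],d[1],.2],.2)
stub([.6261,-.2292],17.8,.04)
bot.move_pose([.40,.0,.3],pick_q([.40,.0],.3,0))
c=cam("top");cv2.imwrite("pics/t5.png",c["image"][:,:,::-1])
for k in blobs(c,(215,130,255,165),147,255,80): print("stub",rect(toplane(c,k,.03)))
```

```text
[[0.554, 0.395], [0.547, 0.254], [0.39, 0.402], [0.384, 0.263]]
basket [0.46861439 0.32853135] -2.8673416389594473 0.1634794202640465
down t47.4 z0.0071 op0.0678 F [ 0.6 -0.2 -0.2]
grip t47.7 z0.0077 op0.0483 F [0.4 0.1 3.5]
lift t49.2 z0.1785 op0.0487 F [ 0.6 -0.4 -1.3]
carry t51.2 z0.1899 op0.0486 F [-1.1  0.5 -0.4]
in t52.4 z0.0459 op0.0487 F [-0.1  1.  -0.6]
stub [647.3 250.3  59.9  49.8 -20.9]
```

View pics/t5.png

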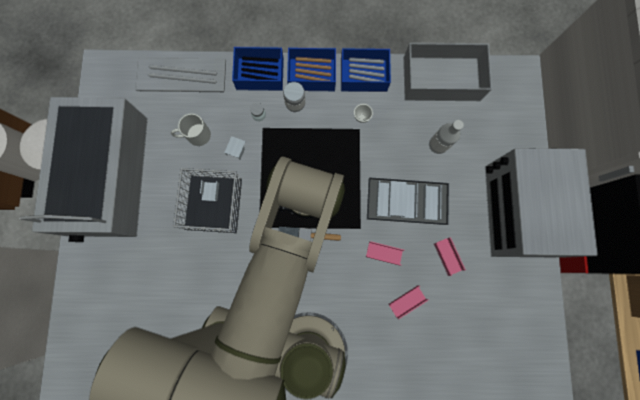

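The stub is in the basket at (210,191), and the other is unmoved at (647,250) mm. I'm shifting the basket centre slightly, because the near walls hide part of its floor.

Run:
```python
from h import *
bc=np.array([.465,.318]);ba=np.radians(-2.9);u=np.array([np.cos(ba),np.sin(ba)])
pick([.6417,.2524],np.radians(-20.9),z=.007,up=.18)
d=bc-u*.042
carry(d,ba,.19); bot.servo_line([d[0],d[1],.045],.15); st("in"); bot.command_gripper(.068); bot.servo_line([d[0],d[1],.2],.2)
bot.move_pose([.35,.0,.3],pick_q([.35,.0],.3,0))
c=look("t6",.037);cv2.imwrite("pics/t6f.png",c["image"][:,:,::-1])
s=cam("side");cv2.imwrite("pics/s6.png",s["image"][:,:,::-1]);cv2.imwrite("pics/s6c.png",cv2.resize(s["image"][120:185,290:375,::-1],None,fx=8,fy=8,interpolation=cv2.INTER_CUBIC))
```

```text
down t59.8 z0.0072 op0.0684 F [-0.7 -0.3 -0.2]
grip t60.0 z0.0078 op0.0489 F [-0.9  0.4  4.1]
lift t61.5 z0.1784 op0.0489 F [-1.  -0.4 -1.2]
carry t62.4 z0.1898 op0.0485 F [ 0.6 -0.3 -0.8]
in t63.5 z0.0456 op0.0490 F [-0.1  0.1 -0.6]
bright [ 468.  -386.6  109.3   39.5   -3.4] in frame x,y mm [ -5.9 -68.5]
bright [ 477.4 -232.5  109.    34.3   -3.5] in frame x,y mm [-5.8 85.9]
bright [ 477.8 -293.4  117.2   78.5   -3.3] in frame x,y mm [-1.7 25.1]
```

View pics/t6f.png

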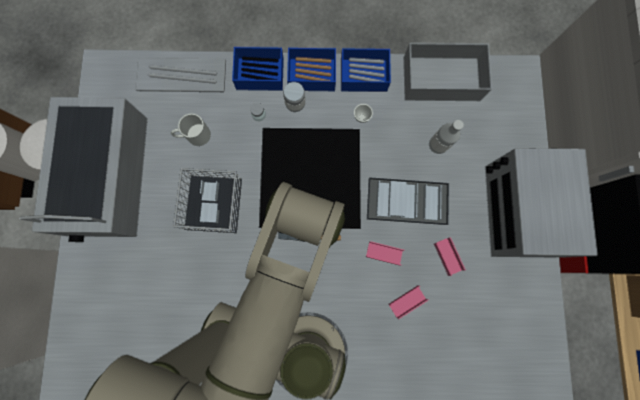

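View pics/s6.png

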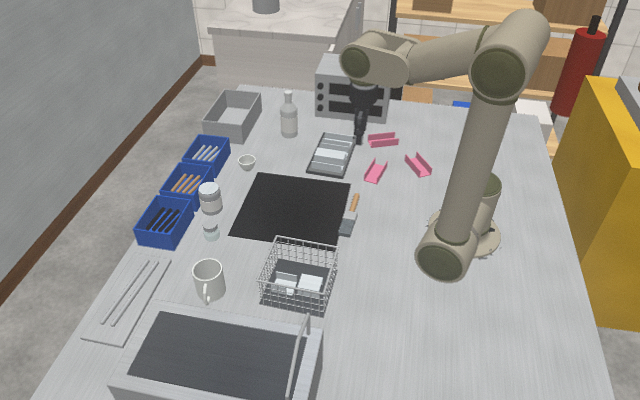

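View pics/s6c.png

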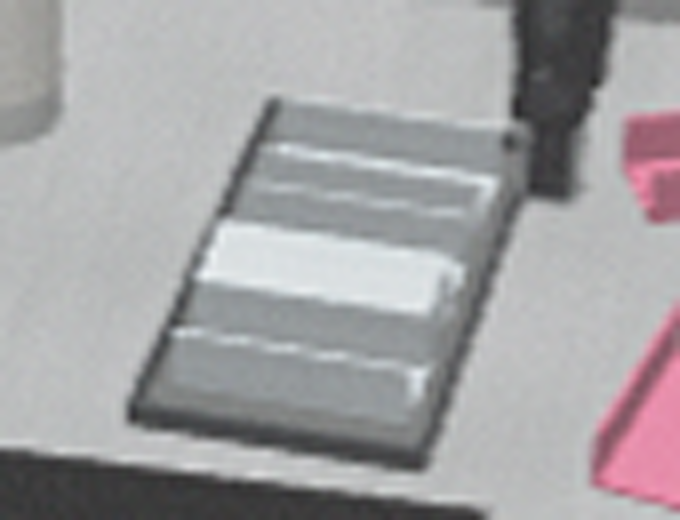

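Both stubs lie in the basket at top (208,191) and (209,211). The side crop shows the bridge level between its neighbours. As a last check I'll compare where the bridge's top should appear if seated (z=37 mm) with the side picture, where its corners are about (222,220), (203,280) and (440,312).

Run:
```python
from h import *
s=cam("side")
for z in(.037,.045):
  P=[[*fpt(x,y),z] for x,y in((.055,.0145),(.055,.0645),(-.055,.0645))]
  print(z,((proj(s,P)-[290,120]+.43)*8).round())
i=cv2.resize(s["image"][120:185,290:375,::-1],None,fx=8,fy=8,interpolation=cv2.INTER_CUBIC)
for z,col in((.037,(0,0,255)),(.045,(0,200,0))):
  q=((proj(s,[[*fpt(x,y),z] for x,y in((.055,.0145),(.055,.0645),(-.055,.0645),(-.055,.0145))])-[290,120]+.43)*8).astype(np.int32)
  cv2.polylines(i,[q],True,col,1)
cv2.imwrite("pics/s7.png",i)
```

```text
0.037 [[214. 221.]
 [186. 281.]
 [421. 319.]]
0.045 [[214. 207.]
 [186. 267.]
 [422. 305.]]
```

View pics/s7.png

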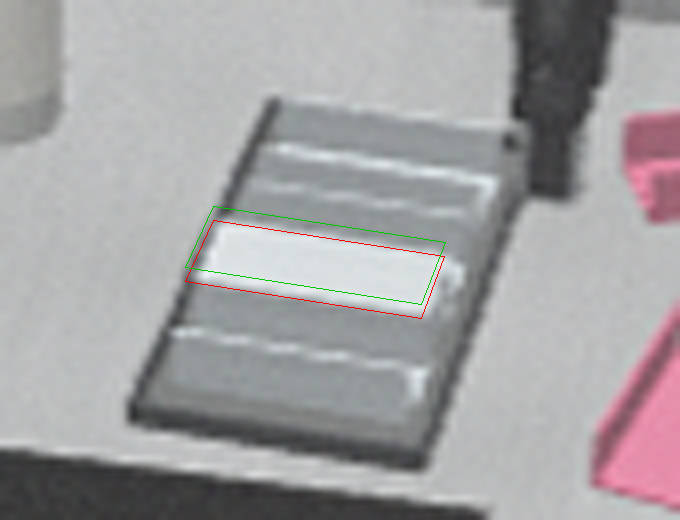

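The outline for a seated bridge matches the height: the top edges at rows 221 and 281 agree with z=37 mm, not 45 mm. The outline is shifted about 2 px lengthwise, but the neighbours' ends in the same picture line up with the bridge's, so I put that down to a side-camera calibration offset. The top view gives a lengthwise error of about 0. Handing in.

Run:
```python
from h import *
st("end"); print(bot.hand_in())
```

```text
end t67.0 z0.2999 op0.0683 F [-0.3  0.4 -0.2]
the job is handed in; nothing more can be done
None
```

I put the filter back together and handed the job in at t = 67 s; the interface reports no verdict.

- **Lower channels:** All three open-up channels lie open side up on the three strips. In the top view, ends are within 0.5 mm and they sit about 1 mm sideways of the strip centres.
- **Bridging channel:** Only one open-down channel was there, and it sits over gap1. Its ends are in line with its neighbours, it is about 2 mm off centre within the 6 mm play, and its height in the side view matches fully seated.
- **Stubs:** Only two were there, and both are in the basket. One was knocked aside during the run, so I located it again before picking it.
- **Other things:** I didn't touch the pink look-alikes or the other items on the counter. The grip showed no slip, and wrist force readings stayed below 7 N.
- **One check disagreed:** The side view put the bridge about 2 px (roughly 5 mm) off lengthwise. The lower channels' ends line up with it in that picture and the top view shows no offset, so I took this as a side-camera calibration error and left it.

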